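# Fit the missing beater on the milk-mixing station

### The job

One of the three drive sockets of the milk-mixing station has lost its beater. Take the spare beater from its wooden stand, put its stem into the empty socket, turn it until the splines mesh, and slide it down against the spring until its collar sits flush on the socket. Do not let go: finish with the beater still gripped by its paddle and pressed fully home, ready for its clip to be put on, and leave everything else standing where it is.

Things in the scene. Friction and masses are not known exactly. Their poses are not given: they have to be found in the camera images.
- beater_paddle (a point): centre of the spare beater's paddle; the spare is loose, upright in the wooden stand, about 0.13 kg. The paddle is a flat aluminium frame with a centre bar 14 mm wide: 56 mm wide along this point's x, 10 mm thick along y (grip it across this), and 28 mm above and below this point. Below it: black hub 22 mm wide and 12 mm high, collar, stem
- beater_collar (a point): middle of the underside of the spare's round collar (34 mm wide, 4 mm thick), on the stem's axis, 44 mm below beater_paddle; same axes. The stem below it: 24 mm of dark splines, a cross of two ribs 20 mm across and 6 mm thick along this point's x and y (the last 2 mm narrower), then a round nose 8.4 mm wide and 8 mm long, ending 32 mm below the collar
- stand: fixed wooden block, 76x76 mm, 45 mm high, with an upright round hole 24 mm wide through its middle; the spare's stem stands in it and its collar rests on top; origin at the middle of its underside
- station: fixed grey casing, 110 (x) by 280 (y) by 36 mm high, with three drive sockets in a row along its y axis, 80 mm apart; origin at the middle of its underside
- socket_1_mouth (a point): middle of the flat top of one drive socket, a fixed steel boss 44 mm across, top 55 mm above the work surface. Its opening is a cross of two slots 8 mm wide, 22 mm long, along this point's x and y, marked by orange strokes. Each socket has its own angle. The nose enters at any angle, the splines only in line with the slots, in any of the four quarter turns; home is collar flush on this top
- socket_2_mouth (a point): the same point of the second (middle) socket; its own angle
- socket_3_mouth (a point): the same point of the third socket; its own angle
- beater_a_paddle (a point): centre of the paddle of a fitted beater, shaped like the spare (paddle centre 44 mm above its socket's top), fixed in one of the sockets with an orange clip round its hub
- beater_b_paddle (a point): the same point of the other fitted beater, in another socket; the socket with neither is the empty one
- spring_seat (a joint): travel (m) of the brass spring seat deep in the empty socket: 0 when up, about 0.008 when the beater is fully home. The nose meets it with the collar 8 mm above the socket's top; it pushes back with 5 N at first, 9 N at the end, so a beater that is let go rises about 8 mm
- milk_pitcher: steel milk pitcher, 86x124x104 mm, a bystander; origin at the middle of its underside
- tablet_jar: white jar with a blue lid, 72 mm wide, 86 mm high, a bystander; origin at the middle of its underside
- espresso_cup: small white cup, 63x92x51 mm, a bystander; origin at the middle of its underside
- shot_timer: small timer standing on its edge, 22x62x56 mm, a bystander; origin at the middle of its underside
- tamper: coffee tamper with a black handle, 58 mm wide, 102 mm high, a bystander; origin at the middle of its underside
- cocoa_shaker: glass shaker with a wooden knob, 62 mm wide, 115 mm high, a bystander; origin at the middle of its underside
Not all that is in view belongs to the job. Leave any red or yellow look-alike of the part that bears beater_paddle alone.

How it is judged:
By the outcome, as a careful person would: the job done as asked, in the order asked, and still so for the second after the job is handed in, while the arm keeps its last pose, push and grip.
It also fails if it takes over 38 s, if anything falls off the work surface, if the arm or the gripper's body presses on something with over 40 N, if the wrist force passes 120 N, or if a joint passes its speed limit or range.

### The arm

A 7-joint arm with a two-finger parallel gripper is mounted at the origin on a cart in front of the work surface, level with it; the furniture and walls round the work are solid. World frame = base frame: x ahead of the robot, y to its left, z up, the work surface at z = 0. Lengths are in mm, angles in degrees, forces in N, time in s.
With the tool pointing down it reaches from about 425 to 1025 mm from the base axis. Payload 9.4 kg.
Tool frame: the origin (TCP) lies where the fingers leave the gripper's body, on its centre line; the fingertips stand 73 mm ahead of it and the grasp point (between the pads) lies 54 mm ahead of it; z points along the fingers, y is the line along which they close (so a half turn about z gives the same grasp; the last joint's range is limited). The gripper opens to 85 mm and grips with 20 to 120 N. Pads are 22 mm wide; open, the fingers measure 114 mm over their backs; the gripper's body (76 mm by 85 mm) begins 54 mm behind the grasp point. The pads swing forward as they close: fully open they stand 13 mm farther back than shut.
Start: joints at [-75.671, 34.337, -0.143, 91.639, 0.103, 54.024, -4.572], TCP at [232.736, 686.628, 303.875] pointing down, gripper open.
Joint ranges: [-147.43, 147.43], [-19.82, 112.94], [-74.19, 73.91], [6.32, 146.72], [-59.91, 239.91], [6.04, 106.73], [-150.56, 150.56]. Speed limits (degrees/s): [127.2, 127.2, 172.46, 172.46, 180, 180, 180].

### API

Orientations are given as [roll, pitch, yaw] about the fixed x, y, z axes, in that order (R = Rz(yaw) Ry(pitch) Rx(roll)).
In Python, from bench import env, eyes, order, spotter gives the robot as it stands. The module is installed in compiled form; this text tells all that it offers.
- The arm moves only by the tool play_rows, never from a script. Its argument "motion" is one flat list of numbers, 5 for each row, row after row: the opening, from 0 (shut) to 1 (fully open), then the shift along the tool's x, y, z as a fraction of full scale, then the turn about the tool's z as a fraction of full scale. A call has 1 to 5 rows; each row shifts and turns the commanded pose from where the row before left it, along the tool's axes as they then stand; what a row does not reach is not made up. Full scale, the value 1, is 0.04 m for a shift and 8 degrees for a turn. A row lasts 1/8 s, in which the tool goes at most 62.5 mm and 10.7 degrees, less where a joint would pass 70% of its speed; a pose out of reach is approached as far as the arm can. A call with a number of a shift or a turn outside -1 to 1 is refused whole. A call with a gripper value outside its range is refused whole. The fingers move at their own pace and stop on an object; the grip force is fixed at half the most. Time passes only in rows, so rows that do not move let the fingers close. It gives the time, the measured TCP pose, the force, the opening and the grip force at its end, in the units of the state.
- env.get_obs(): the state, without advancing time (a new reading comes with each control period).
- eyes.camera(name): name is "side" or "top" or "wrist"; returns (picture, depth): 384x512x3 uint8, red, green, blue; 384x512 float32, mm along the optical axis (not along the pixel's ray), 0 where there is no reading.
- eyes.camera_params(name): a dict with "camera_matrix" (3x3 intrinsics, pixels), "dist" ([k1, k2, p1, p2, k3] as OpenCV has them; the pictures are not rectified), "xyz" and "orientation" of the camera in the world; the wrist camera has in their place "T_tool_cam" (4x4, takes a point from camera to tool coordinates, whose origin is the TCP and whose axes are the flange's). Camera axes: x right, y up, looking along -z (the intrinsics and any distortion apply to the point x, -y, -z); pixel columns grow to the right and rows downward; lengths in mm; the calibration is good to about 2 mm. A picture is of the moment at which its call begins: read the wrist's pose just before it. camera_params takes no time and is no camera call.
- order.finish_job(): hands the job in; it is judged then, once.
Trained networks look in the newest picture that a camera, given by its name, has taken for a name from the list of things; names that differ only in an ending like _2 or _b are one class to them, and where a whole thing is asked for, a point or a joint stands for the part that bears it (a point fixed in the world has none). Each returns a list of dicts, best first, with "score" (0 to 1); they miss things now and then, are a little off and sometimes report something else, mostly with a low value. They report only what shows in the picture. A call takes as long as a camera call. They do not tell look-alikes from the thing itself.
- spotter.spot_in(camera, name): "location" ([column, row] in pixels, amid what is visible of it).
- spotter.masks_of(camera, name): "mask" (384x512 bool, what is visible of it) and "location" ([column, row] in pixels, amid what is visible of it).
The state is a dict: "clock": time; "q": joint angles; "qd": joint speeds; "tau": joint torques, N m; "tcp_pos": TCP position; "orientation": TCP orientation; "wrist_force": force on the tool from outside, world axes, zero at the start; "ft_torque": the same for the moment, N m; "grip_width": finger opening in mm; "grip_force": force on a finger pad.
Only numpy, scipy, OpenCV 4.12 (cv2) and the standard library are available. Lean on these libraries where they do the work, as an engineer would, in place of code of your own. Each camera call takes 0.05 s, during which the arm holds its last target. There are 200 camera calls.

## Working session

There is one attempt and no reset: what is moved stays moved. The work goes in short steps, Python scripts to look and compute and a tool call to move; the robot and the scene stay as the last step left them, time stands still between calls to the robot, and variables do not carry over. Pictures are saved under pics/ and viewed, at most 10 in all, crops included, and the job is handed in when it is done.

Besides the shell and the picture viewer there is one more tool, called after "Call:" as name(argument=value, ...) on one line, values as JSON. play_rows: Moves the arm, as the interface text tells. Its arguments: {"type":"object","properties":{"motion":{"type":"array","items":{"type":"number"}}},"required":["motion"]}

```bash
mkdir -p pics; cat > h.py <<'E'
import numpy as np, cv2
from scipy.spatial.transform import Rotation as R
from bench import env, eyes, order, spotter
def pose():
    o=env.get_obs(); return np.array(o['tcp_pos']), R.from_euler('xyz',o['orientation'],degrees=True).as_matrix()
def cam(name):
    """picture, depth, K, dist, Rwc, twc (OpenGL-style camera axes)"""
    p,Rt=pose(); im,d=eyes.camera(name); c=eyes.camera_params(name)
    K=np.array(c['camera_matrix'],float); D=np.array(c['dist'],float)
    if 'T_tool_cam' in c:
        T=np.array(c['T_tool_cam']); Rw=Rt@T[:3,:3]; t=p+Rt@T[:3,3]
    else:
        Rw=R.from_euler('xyz',c['orientation'],degrees=True).as_matrix(); t=np.array(c['xyz'],float)
    return im,d,K,D,Rw,t
def rays(px,C):
    u=cv2.undistortPoints(np.array(px,float).reshape(-1,1,2),C[2],C[3]).reshape(-1,2)
    return np.c_[u[:,0],-u[:,1],-np.ones(len(u))]
def at_depth(px,C):
    px=np.array(px,float).reshape(-1,2); i=np.round(px).astype(int)
    d=C[1][i[:,1].clip(0,383),i[:,0].clip(0,511)]
    return (rays(px,C)*d[:,None])@C[4].T+C[5]
def at_z(px,C,z):
    r=rays(px,C)@C[4].T; return C[5]+r*((z-C[5][2])/r[:,2])[:,None]
def save(n,im): cv2.imwrite('pics/'+n,cv2.cvtColor(im,cv2.COLOR_RGB2BGR))
E
python3 - <<'E'
from h import *
ims=[]
for n in ['top','side']:
    C=cam(n); ims.append(C[0]); print(n,C[5],C[4][:,2])
    for t in ['beater_paddle','beater_a_paddle','stand','station','milk_pitcher','tablet_jar','espresso_cup','shot_timer','tamper','cocoa_shaker','socket_1_mouth']:
        try:
            for r in spotter.spot_in(n,t)[:4]: print(t,round(r['score'],2),np.round(r['location']),np.round(at_depth(r['location'],C)[0]))
        except Exception as e: print(t,e)
save('a.png',cv2.resize(np.vstack(ims),None,fx=.78,fy=.78))
o=env.get_obs();print(o['clock'],o['orientation'],o['tcp_pos'])
E
```

```text
top [ 477.59778869  -14.00463956 1121.25579485] [-0.10084294 -0.00909243  0.99486081]
beater_paddle 0.73 [334. 178.] [ 597. -239.   65.]
beater_paddle 0.56 [321. 208.] [ 509. -195.   90.]
beater_paddle 0.53 [288. 198.] [ 537. -101.  107.]
beater_a_paddle 0.53 [211. 186.] [573. 113.  98.]
stand 0.73 [316. 208.] [ 511. -187.   46.]
station 0.81 [211. 192.] [561. 118.  57.]
milk_pitcher 0.81 [132. 221.] [477. 369.   3.]
milk_pitcher 0.58 [239. 188.] [570.  37.  83.]
milk_pitcher 0.36 [185. 189.] [570. 196.  52.]
tablet_jar 0.95 [136. 182.] [590. 334.  83.]
espresso_cup 0.83 [376. 221.] [ 470. -376.    7.]
shot_timer 0.6 [378. 192.] [ 555. -374.   50.]
shot_timer 0.45 [242. 193.] [558.  28.  53.]
tamper 0.7 [304. 153.] [ 666. -150.   94.]
cocoa_shaker 0.83 [369. 156.] [ 656. -337.   94.]
cocoa_shaker 0.32 [377. 192.] [ 555. -373.   43.]
socket_1_mouth 0.63 [241. 191.] [562.  32.  65.]
side [474.78228227 960.3969966  757.5780963 ] [-0.06948107  0.82857439  0.55555095]
beater_paddle 0.84 [259. 188.] [533. -95.  66.]
beater_paddle 0.75 [272. 165.] [ 500. -198.   94.]
beater_a_paddle 0.85 [237. 222.] [577. 125.  99.]
stand 0.61 [275. 179.] [ 488. -192.   43.]
station 0.66 [242. 256.] [559. 186.  34.]
station 0.52 [218. 179.] [ 673. -147.   59.]
milk_pitcher 0.62 [274. 307.] [467. 401. 100.]
milk_pitcher 0.21 [236. 242.] [579. 140.  41.]
tablet_jar 0.79 [215. 299.] [596. 377.  80.]
espresso_cup 0.52 [284. 157.] [ 458. -339.   50.]
espresso_cup 0.3 [238. 224.] [575. 126.  95.]
shot_timer 0.75 [256. 156.] [ 563. -351.   39.]
tamper 0.68 [213. 180.] [ 688. -151.   51.]
cocoa_shaker 0.93 [229. 151.] [ 659. -322.   69.]
socket_1_mouth 0.52 [258. 155.] [ 559. -368.   34.]
1.2 [-1.79997539e+02  3.55091569e-03  1.61277720e+02] [232.74123629 686.61586031 303.85511233]
```

View pics/a.png

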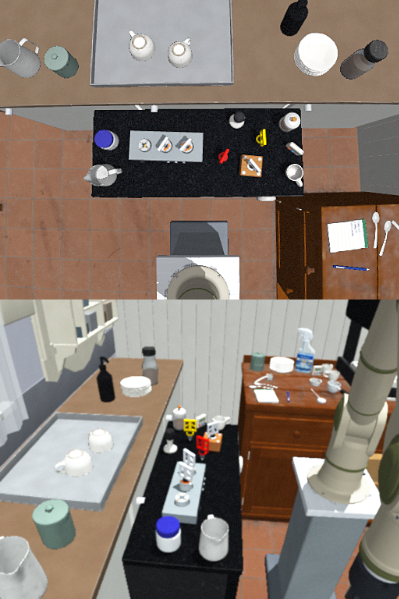

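The spare is at about (509,-195), the red look-alike at (537,-101) and the yellow one at (597,-239). The empty socket is the left-most one, near (570,195). I'll move over it for a wrist look.

Call:
play_rows(motion=[1,-1,-0.75,0,0,1,-1,-0.75,0,0,1,-1,-0.75,0,0,1,-1,-0.75,0,0,1,-1,-0.75,0,0])

```text
clock: 1.82
tcp_pos: [374.9, 479.0, 304.1]
orientation: [180.0, 0.0, 161.3]
wrist_force: [1.3, 0.2, -0.8]
grip_width: 85.2
grip_force: 0.0
```

```bash
python3 -c "
from h import *
c=eyes.camera_params('wrist');print(np.round(c['T_tool_cam'],3).tolist(),c['camera_matrix'],c['dist'])"
```

```text
[[-0.001, 0.951, 0.308, 79.639], [1.0, 0.001, 0.0, 0.903], [-0.0, 0.308, -0.951, -69.886], [0.0, 0.0, 0.0, 1.0]] [[310.50048716   0.         249.96213667]
 [  0.         310.50048716 192.4205757 ]
 [  0.           0.           1.        ]] [0.00403266 0.         0.         0.         0.        ]
```

Call:
play_rows(motion=[1,-1,-0.75,0,0,1,-1,-0.75,0,0,1,-1,-0.75,0,0,1,-1,-0.75,0,0,1,-1,-0.75,0,0])

```text
clock: 2.45
tcp_pos: [516.1, 272.8, 304.2]
orientation: [180.0, 0.0, 161.3]
wrist_force: [0.3, -0.2, -0.5]
grip_width: 85.6
grip_force: 0.0
```

Call:
play_rows(motion=[1,-1,-0.75,0,0,1,-0.75,-0.5,0,0,1,0,0,0,0])

```text
clock: 2.82
tcp_pos: [567.3, 201.0, 304.0]
orientation: [-180.0, 0.1, 161.0]
wrist_force: [-0.1, -0.3, -0.3]
grip_width: 85.3
grip_force: 0.0
```

```bash
python3 - <<'E'
from h import *
C=cam('wrist'); im=C[0]; save('b.png',im)
for r in spotter.spot_in('wrist','socket_1_mouth')[:4]: print(round(r['score'],2),np.round(r['location'],1),np.round(at_depth(r['location'],C)[0],1),np.round(at_z(r['location'],C,55)[0],1))
np.savez('b.npz',*[np.array(c) for c in C])
print(pose()[0],env.get_obs()['clock'])
E
```

```text
0.87 [127.1 209. ] [564.5  59.6  54.2] [564.3  60.   55. ]
[565.43785023 204.32733887 303.89092678] 2.925
```

View pics/b.png

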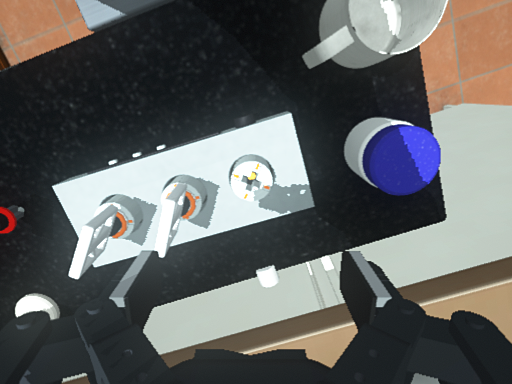

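The wrist view shows the empty socket at pixel (252,181), right of two fitted beaters at about (185,205) and (115,225). I'll extract its centre and slot angle from the orange strokes.

```bash
python3 - <<'E'
from h import *
z=np.load('b.npz'); C=[z[k] for k in z.files]; im=C[0]
# rectified top-down view of z=55 plane, 0.25 mm/px, x right,y up
c0=at_z([[252,181]],C,55)[0][:2]; print(c0)
N=240; g=(np.arange(N)-N/2)*0.25
X,Y=np.meshgrid(c0[0]+g,c0[1]-g); P=np.stack([X,Y,np.full_like(X,55)],-1).reshape(-1,3)
q=(P-C[5])@C[4]; q=q*[1,-1,-1]
uv=cv2.projectPoints(q,np.zeros(3),np.zeros(3),C[2],C[3])[0].reshape(N,N,2).astype(np.float32)
rec=cv2.remap(im,uv[...,0],uv[...,1],cv2.INTER_CUBIC)
hsv=cv2.cvtColor(rec,cv2.COLOR_RGB2HSV); 
o=(hsv[...,0]>5)&(hsv[...,0]<28)&(hsv[...,1]>110)&(hsv[...,2]>120)
n,l,s,ct=cv2.connectedComponentsWithStats(o.astype(np.uint8))
for k in range(1,n):
    if s[k,4]>20: print(s[k,4],c0+[(ct[k,0]-N/2)*.25,-(ct[k,1]-N/2)*.25])
save('c.png',np.hstack([cv2.resize(rec,(480,480)),cv2.resize(np.uint8(o)*255,(300,480))[...,None].repeat(3,2)]))
E
```

```text
[578.95476918 200.05728865]
214 [590.27018974 212.507055  ]
155 [565.40476918 210.36051445]
246 [574.16920008 202.00647564]
148 [592.39395837 187.8765454 ]
161 [567.83520396 185.88803399]
```

View pics/c.png

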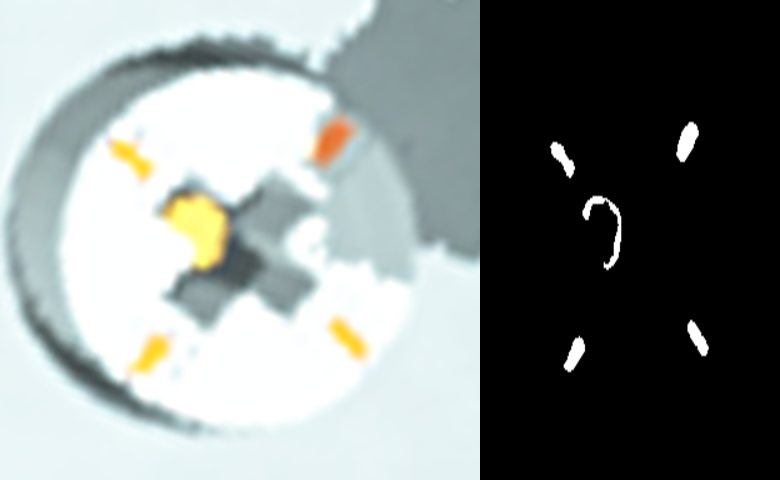

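Call:
play_rows(motion=[1,-0.2,-1,0,0,1,-0.2,-1,0,0,1,-0.2,-1,0,0,1,-0.2,-1,0,0,1,-0.2,-1,0,0])

```text
clock: 3.55
tcp_pos: [538.7, 2.6, 304.1]
orientation: [180.0, 0.0, 161.4]
wrist_force: [0.2, -0.9, -0.2]
grip_width: 85.6
grip_force: 0.0
```

Call:
play_rows(motion=[1,-0.2,-1,0,0,1,-0.2,-1,0,0,1,-0.2,-1,0,0,1,-0.2,-1,0,0,1,0,-0.5,0,0])

```text
clock: 4.18
tcp_pos: [511.6, -179.4, 304.0]
orientation: [-180.0, 0.0, 161.3]
wrist_force: [0.1, 1.1, -0.1]
grip_width: 85.4
grip_force: 0.0
```

```bash
python3 - <<'E'
from h import *
for i in range(3): print(pose()[0],env.get_obs()['orientation'])
C=cam('wrist'); im=C[0]
print(pose()[0],env.get_obs()['clock'])
for t in ['beater_paddle','stand']:
  for r in spotter.masks_of('wrist',t)[:4]:
    print(t,round(r['score'],2),np.round(r['location'],1),r['mask'].sum(),np.round(at_depth(r['location'],C)[0],1))
save('d.png',im)
np.savez('d.npz',*[np.array(c) for c in C])
E
```

```text
[ 511.60092225 -179.4409568   304.01519713] [-1.79995980e+02  2.20584419e-02  1.61275638e+02]
[ 511.60092225 -179.4409568   304.01519713] [-1.79995980e+02  2.20584419e-02  1.61275638e+02]
[ 511.60092225 -179.4409568   304.01519713] [-1.79995980e+02  2.20584419e-02  1.61275638e+02]
[ 510.60392792 -181.28915795  304.01334868] 4.225
beater_paddle 0.98 [218.9 173.9] 1939 [ 493.9 -201.9  104.1]
beater_paddle 0.94 [222.4 263.8] 1592 [ 594.5 -238.2   78.4]
beater_paddle 0.82 [333.7 167.5] 1958 [ 525.4 -100.7   91.1]
stand 0.77 [224.  153.3] 3247 [ 486.6 -199.1   47.5]
```

View pics/d.png

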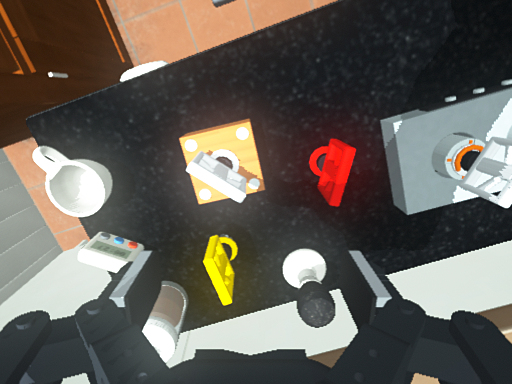

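The white spare at pixel (219,174) stands on the wooden stand, red is at (335,170) and yellow at (220,268). I'll settle, then measure the paddle from the depth image.

Call:
play_rows(motion=[1,0,0,0,0,1,0,0,0,0])

```text
clock: 4.58
tcp_pos: [512.2, -177.2, 303.9]
orientation: [180.0, 0.0, 161.4]
wrist_force: [-0.8, 0.2, 0.9]
grip_width: 85.4
grip_force: 0.0
```

```bash
python3 - <<'E'
from h import *
C=cam('wrist')
print(C[5],pose()[0],env.get_obs()['clock'])
r=[r for r in spotter.masks_of('wrist','beater_paddle') if np.linalg.norm(r['location']-np.array([219,174]))<25][0]
v,u=np.nonzero(r['mask']); P=at_depth(np.c_[u,v],C)
print(np.percentile(P[:,2],[1,5,25,50,75,95,99]))
for lo,hi in [(114,121),(108,121),(80,121)]:
    T=P[(P[:,2]>lo)&(P[:,2]<hi)]; 
    rc=cv2.minAreaRect(T[:,:2].astype(np.float32)); b=cv2.boxPoints(rc); e=[b[1]-b[0],b[2]-b[1]]; e=max(e,key=np.linalg.norm)
    print(lo,len(T),T.mean(0),rc,np.degrees(np.arctan2(e[1],e[0]))%180)
# top-down mosaic of all cloud heights around stand
v,u=np.mgrid[80:230,150:300]; Q=at_depth(np.c_[u.ravel(),v.ravel()],C)
for lo,hi in [(43,47),(47.5,52)]:
    T=Q[(Q[:,2]>lo)&(Q[:,2]<hi)&(np.linalg.norm(Q[:,:2]-[500,-195],axis=1)<60)]; print(lo,len(T),cv2.minAreaRect(T[:,:2].astype(np.float32)))
save('e.png',cv2.resize(C[0][110:220,160:290],None,fx=5,fy=5,interpolation=2))
E
```

```text
[ 436.98100789 -150.98901562  373.79063163] [ 512.10807797 -177.48697332  303.89839785] 4.625
[ 46.77826323  48.45937954  68.18790535  94.25648448 116.33817009
 117.5250408  118.22365622]
114 709 [ 496.94575494 -205.04526103  116.57990664] ((497.675048828125, -205.0194091796875), (55.34580993652344, 10.302762985229492), 38.034423828125) 38.034443
108 795 [ 496.77801089 -204.60445655  116.03465874] ((497.6101989746094, -205.07012939453125), (55.51048278808594, 10.302762985229492), 38.034423828125) 38.034454
80 1175 [ 496.27187944 -204.06302867  108.61561492] ((497.6412353515625, -205.0862579345703), (55.51095199584961, 10.330939292907715), 38.29319381713867) 38.29319
43 2996 ((497.82794189453125, -205.43743896484375), (76.16497802734375, 76.4110107421875), 84.19580841064453)
47.5 220 ((493.13916015625, -203.5872039794922), (65.98880767822266, 57.2537841796875), 81.57381439208984)
```

View pics/e.png

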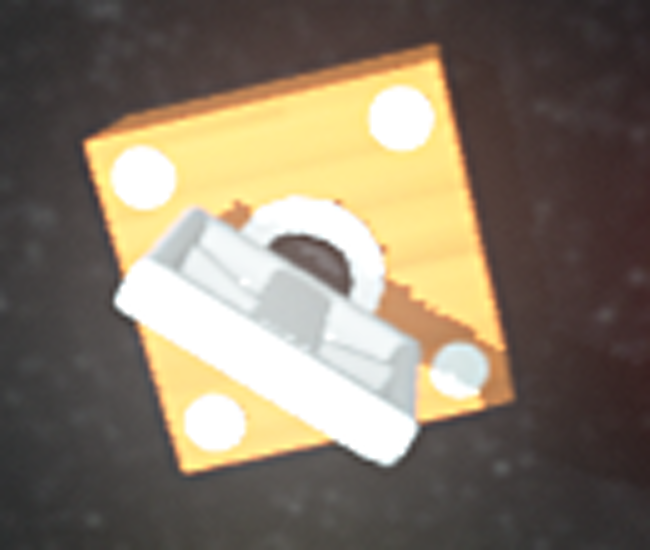

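```bash
python3 - <<'E'
from h import *
print(np.round(env.get_obs()['q'],1))
p,Rt=pose(); print(Rt.T@(np.array([497.7,-205.1,143])-p), p)
E
```

```text
[ 11.   21.8   2.9 115.8  -1.6  42.4  86.2]
[  4.87726986 -30.53694709 160.91171038] [ 512.05651293 -177.74857083  303.91818199]
```

Call:
play_rows(motion=[0.65,0.12,-0.76,0,1,0.65,0,0,0,1,0.65,0,0,0,1,0.65,0,0,0,1,0.65,0,0,0,1])

```text
clock: 5.3
tcp_pos: [497.6, -205.5, 303.9]
orientation: [180.0, 0.0, 121.1]
wrist_force: [0.0, -0.1, -0.4]
grip_width: 55.4
grip_force: 0.0
```

Call:
play_rows(motion=[0.65,0,0,0.4,1,0.65,0,0,0.4,1,0.65,0,0,0.4,1,0.65,0,0,0.4,1,0.65,0,0,0.4,1])

```text
clock: 5.92
tcp_pos: [497.7, -205.5, 223.4]
orientation: [180.0, 0.0, 81.1]
wrist_force: [-0.6, -0.1, -0.5]
grip_width: 55.7
grip_force: 0.0
```

Call:
play_rows(motion=[0.65,0,0,0,1,0.65,0,0,0,1,0.65,0,0,0,1,0.65,0,0,0,1,0.65,0,0,0,1])

```text
clock: 6.55
tcp_pos: [497.7, -205.5, 223.9]
orientation: [-180.0, -0.0, 41.1]
wrist_force: [0.2, 0.5, -0.5]
grip_width: 55.4
grip_force: 0.0
```

Call:
play_rows(motion=[0.65,0,0,0,0.39,0.65,0,0,0,0,0.65,0,0,0,0])

```text
clock: 6.92
tcp_pos: [497.6, -205.7, 223.9]
orientation: [180.0, -0.0, 38.3]
wrist_force: [-0.8, -0.8, -0.0]
grip_width: 55.3
grip_force: 0.0
```

```bash
python3 - <<'E'
from h import *
C=cam('wrist')
p,Rt=pose(); print(Rt.T@(np.array([497.7,-205.1,143])-p), p,env.get_obs()['orientation'],env.get_obs()['q'],env.get_obs()['clock'])
v,u=np.mgrid[0:384,0:512]; ok=C[1].ravel()>0; P=at_depth(np.c_[u.ravel(),v.ravel()][ok],C)
k=(np.linalg.norm(P[:,:2]-[497.7,-205.1],axis=1)<45)&(P[:,2]>112)&(P[:,2]<122)
rc=cv2.minAreaRect(P[k][:,:2].astype(np.float32)); print(rc,k.sum(),P[k].mean(0))
save('f.png',C[0])
E
```

```text
[ 0.54573591 -0.44633006 80.91820041] [ 497.53562701 -205.79665631  223.91810581] [ 1.79999386e+02 -1.02964320e-02  3.82367293e+01] [ -7.09537795  32.07781449  34.70950773 121.85060063 -31.73163386
  35.11687829  -1.61946248] 6.975
((497.91241455078125, -204.35406494140625), (55.83979415893555, 9.772992134094238), 38.54671859741211) 1340 [ 499.45804707 -203.26013014  116.57192784]
```

View pics/f.png

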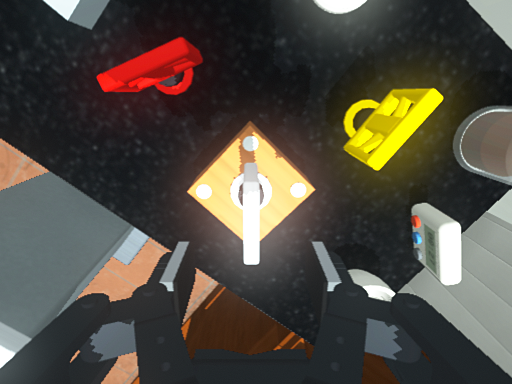

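The spare's paddle lies exactly between the fingers (column 251), with red (150,65) and yellow (395,130) clear. I'll descend and grip.

Call:
play_rows(motion=[0.65,0.02,-0.01,0.6,0,0.65,0,0,0.6,0,0.65,0,0,0.5,0,0.65,0,0,0.32,0,0.65,0,0,0,0])

```text
clock: 7.6
tcp_pos: [497.5, -205.3, 142.6]
orientation: [-179.9, 0.0, 38.2]
wrist_force: [-0.1, 0.3, 1.0]
grip_width: 55.4
grip_force: 0.0
```

Call:
play_rows(motion=[0,0,0,0,0,0,0,0,0,0,0,0,0,0,0,0,0,0,0,0,0,0,0,0,0])

```text
clock: 8.22
tcp_pos: [498.1, -205.2, 143.7]
orientation: [180.0, -0.0, 38.2]
wrist_force: [0.1, 0.2, 6.7]
grip_width: 8.9
grip_force: 59.0
```

Call:
play_rows(motion=[0,0,0,-0.4,0,0,0,0,-0.9,0,0,0,0,-0.9,0,0,0,0,-0.9,0,0,0,0,-0.9,0])

```text
clock: 8.85
tcp_pos: [497.3, -205.1, 305.0]
orientation: [-180.0, 0.0, 38.1]
wrist_force: [-0.2, 0.2, -0.8]
grip_width: 9.3
grip_force: 58.6
```

Call:
play_rows(motion=[0,0.98,-0.84,0,0,0,0.98,-0.84,0,0,0,0.98,-0.84,0,0,0,0.98,-0.84,0,0,0,0.98,-0.84,0,0])

```text
clock: 9.48
tcp_pos: [547.9, 49.7, 304.0]
orientation: [180.0, -0.0, 38.1]
wrist_force: [0.7, 0.1, -0.8]
grip_width: 9.2
grip_force: 58.7
```

Call:
play_rows(motion=[0,0.98,-0.84,0,0,0,0.98,-0.84,0,0,0,0.98,-0.84,0,0,0,0,0,0,-0.8,0,0,0,0,-0.68])

```text
clock: 10.1
tcp_pos: [577.8, 200.7, 303.6]
orientation: [180.0, 0.1, 50.3]
wrist_force: [-0.3, 0.3, -1.2]
grip_width: 9.2
grip_force: 58.7
```

Call:
play_rows(motion=[0,0,0,0,0,0,0,0,0,0,0,0,0,0,0])

```text
clock: 10.48
tcp_pos: [578.3, 199.8, 303.3]
orientation: [180.0, 0.0, 49.9]
wrist_force: [-1.0, 0.9, -1.3]
grip_width: 9.3
grip_force: 58.7
```

```bash
python3 - <<'E'
from h import *
C=cam('wrist'); p,Rt=pose(); np.savez('g.npz',*[np.array(c) for c in C])
print(p,env.get_obs()['orientation'],env.get_obs()['clock'],env.get_obs()['grip_width'])
im=C[0]; save('g.png',im)
E
```

```text
[578.27667289 199.83460102 303.19169638] [1.79996784e+02 5.24332161e-03 4.99310456e+01] 10.525 8.879397157667352
```

View pics/g.png

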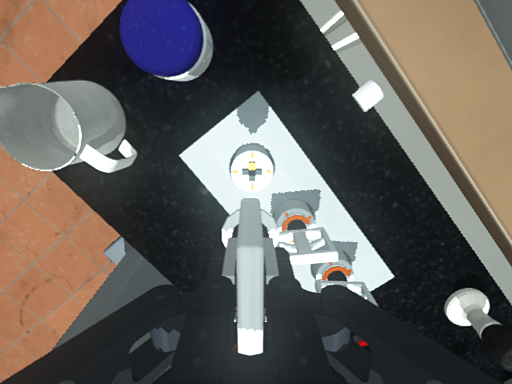

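The gripped paddle points straight at the empty socket (252,170), and the slots look aligned. Now I'll refine the socket centre and angle and the paddle pose.

```bash
python3 - <<'E'
from h import *
z=np.load('g.npz'); C=[z[k] for k in z.files]; im=C[0]
c0=at_z([[252,170]],C,55)[0][:2]
N=240; g=(np.arange(N)-N/2)*0.25
X,Y=np.meshgrid(c0[0]+g,c0[1]-g); P=np.stack([X,Y,np.full_like(X,55)],-1).reshape(-1,3)
q=((P-C[5])@C[4])*[1,-1,-1]
uv=cv2.projectPoints(q,np.zeros(3),np.zeros(3),C[2],C[3])[0].reshape(N,N,2).astype(np.float32)
rec=cv2.remap(im,uv[...,0],uv[...,1],cv2.INTER_CUBIC)
hsv=cv2.cvtColor(rec,cv2.COLOR_RGB2HSV)
o=(hsv[...,0]>5)&(hsv[...,0]<30)&(hsv[...,1]>70)&(hsv[...,2]>120)
n,l,s,ct=cv2.connectedComponentsWithStats(o.astype(np.uint8)); W=[]
for k in range(1,n):
    w=c0+[(ct[k,0]-N/2)*.25,-(ct[k,1]-N/2)*.25]
    if s[k,4]>20: W.append(w); print(s[k,4],np.round(w,1))
W=np.array(W)
for i in range(len(W)):
    for j in range(i):
        d=W[i]-W[j]
        if 30<np.hypot(*d)<40: print('pair',(W[i]+W[j])/2,np.hypot(*d),np.degrees(np.arctan2(d[1],d[0]))%90)
v,u=np.mgrid[0:384,0:512]; ok=C[1].ravel()>0; P=at_depth(np.c_[u.ravel(),v.ravel()][ok],C)
k=(np.linalg.norm(P[:,:2]-[578.3,199.8],axis=1)<45)&(P[:,2]>260)&(P[:,2]<290)
K=P[k]; print(k.sum(),np.percentile(K[:,2],[5,50,95])); k2=abs(K[:,2]-np.median(K[:,2]))<4
rc=cv2.minAreaRect(K[k2][:,:2].astype(np.float32)); print(rc)
E
```

```text
145 [590.2 212.7]
171 [565.5 210.6]
143 [584.6 206.6]
155 [580.2 201.1]
150 [592.7 188.2]
138 [568.1 186.1]
pair [579.08642573 199.36154044] 35.21709611532261 50.479609879473394
pair [579.18361799 199.37868445] 34.548603925057186 50.24713398875883
12954 [267.52109923 281.07628491 288.88145207]
((580.3826904296875, 204.31289672851562), (44.99814224243164, 82.45848846435547), 50.62844467163086)
```

Call:
play_rows(motion=[0,0,0.023,0.7,-0.06,0,0,0,0.8,0,0,0,0,0.8,0,0,0,0,0.5,0,0,0,0,0,0])

```text
clock: 11.15
tcp_pos: [578.7, 199.1, 190.0]
orientation: [-179.9, 0.1, 50.4]
wrist_force: [0.4, 0.4, -0.8]
grip_width: 9.3
grip_force: 58.7
```

Call:
play_rows(motion=[0,0,0,0,0,0,0,0,0,0])

```text
clock: 11.4
tcp_pos: [579.6, 199.4, 192.2]
orientation: [180.0, -0.1, 50.5]
wrist_force: [0.5, 0.1, -1.3]
grip_width: 9.3
grip_force: 58.7
```

```bash
python3 - <<'E'
from h import *
C=cam('side'); W=np.array([[579.1,199.3,z] for z in (55,95,135)])
uv=cv2.projectPoints(((W-C[5])@C[4])*[1,-1,-1],np.zeros(3),np.zeros(3),C[2],C[3])[0].reshape(-1,2); print(uv)
c=uv[1].astype(int); save('h1.png',cv2.resize(C[0][c[1]-30:c[1]+35,c[0]-40:c[0]+40],None,fx=7,fy=7,interpolation=2))
C=cam('wrist'); save('h2.png',cv2.resize(C[0][60:300,150:370],None,fx=2.2,fy=2.2)); print(pose())
a=cv2.imread('pics/h1.png');b=cv2.imread('pics/h2.png');h=min(len(a),len(b));cv2.imwrite('pics/h.png',cv2.resize(np.hstack([a[:h],b[:h]]),None,fx=.75,fy=.75))
E
```

```text
[[232.92047951 253.32179662]
 [232.73462857 241.43368128]
 [232.54366266 228.97713551]]
(array([579.36067412, 199.49784078, 191.99358677]), array([[ 6.36307859e-01,  7.71434064e-01,  1.33959006e-03],
       [ 7.71433998e-01, -6.36308985e-01,  6.79995213e-04],
       [ 1.37696466e-03,  6.00719015e-04, -9.99998872e-01]]))
```

View pics/h.png

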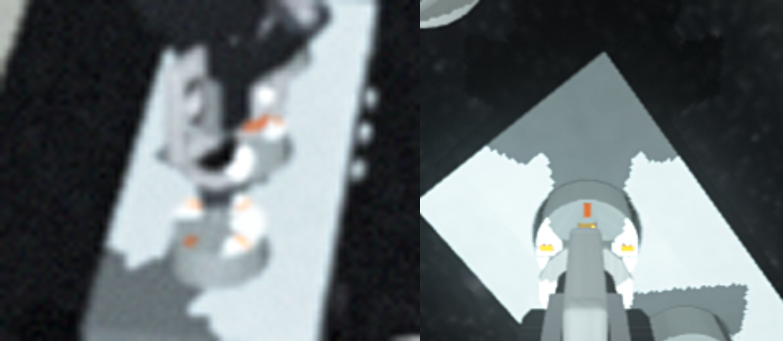

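The beater hangs upright right above the socket and its paddle is in line with the strokes. I'll lower it gently.

Call:
play_rows(motion=[0,0,0,0.15,0,0,0,0,0.15,0,0,0,0,0.1,0,0,0,0,0.05,0,0,0,0,0,0])

```text
clock: 12.12
tcp_pos: [579.0, 199.3, 172.9]
orientation: [-180.0, 0.0, 50.5]
wrist_force: [0.5, 0.2, -0.5]
grip_width: 9.2
grip_force: 58.7
```

Call:
play_rows(motion=[0,0,0,0.08,0,0,0,0,0.08,0,0,0,0,0.06,0,0,0,0,0,0,0,0,0,0,0])

```text
clock: 12.75
tcp_pos: [579.0, 199.3, 164.3]
orientation: [180.0, 0.0, 50.5]
wrist_force: [0.7, 0.1, -0.4]
grip_width: 9.4
grip_force: 58.7
```

Call:
play_rows(motion=[0,0,0,0.1,0,0,0,0,0.1,0,0,0,0,0.06,0,0,0,0,0,0,0,0,0,0,0])

```text
clock: 13.38
tcp_pos: [579.4, 199.4, 154.3]
orientation: [180.0, -0.1, 50.5]
wrist_force: [-1.4, -0.1, 7.4]
grip_width: 9.2
grip_force: 59.9
```

Call:
play_rows(motion=[0,0,0,0.04,0,0,0,0,0.03,0,0,0,0,0,0,0,0,0,0,0])

```text
clock: 13.88
tcp_pos: [579.4, 199.2, 153.6]
orientation: [-180.0, -0.2, 50.4]
wrist_force: [-7.3, -0.7, 30.5]
grip_width: 9.2
grip_force: 63.2
```

Call:
play_rows(motion=[0,0,0,0,0,0,0,0,0,0,0,0,0,0,0])

```text
clock: 14.25
tcp_pos: [579.4, 199.2, 153.6]
orientation: [-180.0, -0.2, 50.4]
wrist_force: [-7.6, -1.0, 30.4]
grip_width: 9.0
grip_force: 63.2
```

```bash
python3 - <<'E'
from h import *
C=cam('side'); save('i1.png',cv2.resize(C[0][205:275,190:275],None,fx=7,fy=7,interpolation=2))
C=cam('wrist'); save('i2.png',cv2.resize(C[0][60:300,150:370],None,fx=2.04,fy=2.04))
a=cv2.imread('pics/i1.png');b=cv2.imread('pics/i2.png');h=min(len(a),len(b));cv2.imwrite('pics/i.png',cv2.resize(np.hstack([a[:h],b[:h]]),None,fx=.7,fy=.7))
o=env.get_obs();print(o['tcp_pos'],o['orientation'],o['wrist_force'],o['ft_torque'],o['clock'])
E
```

```text
[579.43645399 199.25445493 153.58033265] [-1.79976393e+02 -1.56784298e-01  5.04517749e+01] [-7.73191181 -1.56571608 31.04701643] [-0.22524594  1.71938843  0.04159046] 14.35
```

View pics/i.png

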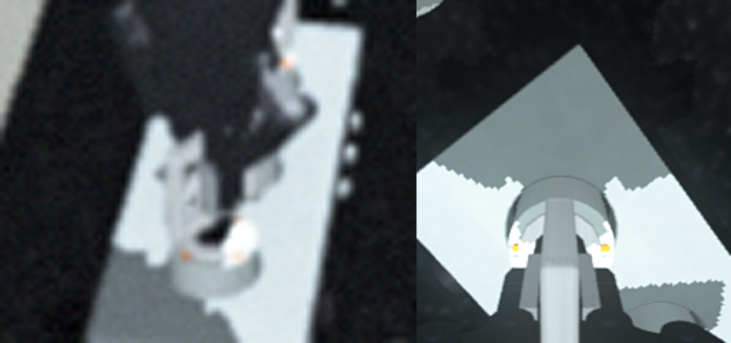

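The collar sits on the socket's top with no gap, the push is steady at about 30 N, and the paddle is still gripped.

```bash
python3 -c "
from h import *
print(order.finish_job())"
```

```text
the job is handed in; nothing more can be done
None
```

The spare beater is in the empty socket with its splines meshed and its collar flush on top, still gripped by the paddle and pressed down with about 30 N; I handed the job in at about 14 s, and the judge's result was not shown.

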